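Load the bottle rack and hold its ratchet lever at the third click

TASK

Stand the two loose dropper bottles upright in the two empty cells of the rack, one per cell, and let go of them; then take the knob of the rack's ratchet lever and push it away round its pivot exactly three clicks, one click at a time with a pause of about half a second in each, so that the keeper bar closes up behind the bottles; a fourth click would squeeze them. Finish still gripping the knob, with the lever held steady at the third click. Leave the bottle already in the rack in its cell, and do not disturb the pliers, the tin and the syringe.

Things in the scene. Friction and masses are not known exactly. Their poses are not given: they have to be found in the camera images.
- bottle_rack: Rack fixed to the desk: aluminium plate (x -42 to +82, y -200 to +100 mm, 4 mm thick) with a grey block of three open square cells in a row along y, and the ratchet lever at its right (-y) end. Origin on the desk under the middle cell; x away from the robot at yaw 0, y left, z up. Cells 42 x 42 mm inside, 52 mm apart, floor at z = 4, wall tops at z = 24 mm.
- keeper_bar (a point): Middle of the front face of the steel keeper bar behind the cells: 10 mm thick, 192 mm long along rack y, from 33 to 50 mm above the desk. The face is 55 mm behind the cell centres at the start and comes 10 mm nearer with every click (25 mm at the third). Side cheeks at rack y = +-89 mm, 32 mm high, carry it; a toothed strip joins its right end to the lever.
- cell_left (a point): Centre of the floor of the left (+y) cell, empty at the start.
- cell_mid (a point): Centre of the floor of the middle cell, in which a bottle stands already.
- cell_right (a point): Centre of the floor of the right (-y) cell, empty at the start; nearest to the lever.
- bottle_tall: Loose white dropper bottle, round: body 34 mm in diameter and 57 mm high, then a cap 18 mm in diameter and a nozzle up to 94 mm. 40 to 85 g. Stands on the 4 mm work mat at the start. Origin: centre of its underside, z up. May go into either empty cell.
- bottle_short: Loose white dropper bottle, round: body 34 mm in diameter and 46 mm high, then a cap 18 mm in diameter and a nozzle up to 75 mm. 40 to 85 g. Stands on the 4 mm work mat at the start. Origin: centre of its underside, z up. May go into either empty cell.
- bottle_in_rack: A third bottle, shaped like the short one, already standing in the middle cell; leave it there. Origin: centre of its underside.
- lever_knob (a point): Upright round black knob at the end of the ratchet lever, 16 to 18 mm in diameter and 46 mm tall, 85 mm from the pivot; it turns with the lever and does not spin. This point: centre of its underside, 38 mm above the desk; its top is 84 mm above the desk. The steel lever arm (14 mm wide) lies below it, from the knob to the pivot, at 31 to 38 mm.
- clamp_lever: The ratchet lever: a toothed steel pinion 74 mm across with a flat arm and an upright knob at its end. Origin on its upright pivot axis, at rack x = +20, y = -142 mm, 22 mm above the desk; its arm runs from there towards its own -x, -y diagonal (225 degrees) and its frame turns with it.
- lever_angle (a joint): Lever angle, rad: 0 at the start (arm points to rack -x, -y), growing counter-clockwise from above (knob goes away from the robot; arm along rack -y at click 3). Clicks every 0.2618 rad (22 mm of knob travel): 0.262, 0.524, 0.785, 1.047; stop at 1.23. Between clicks the resistance at the knob rises to 4 or 5 N, then it snaps forward into the click and stays; it can be drawn back likewise.
- pliers: Bystander: flat pliers with blue handles lying on the desk, 118 x 38 x 11 mm. Origin: centre of the underside.
- tin: Bystander: round flat tin, 68 mm in diameter, 32 mm high. Origin: centre of the underside.
- syringe: Bystander: syringe lying on the desk, 125 x 26 x 19 mm. Origin: centre of the underside.
Mind the look-alikes: they are no part of the job. What is shaped like the bottle_short but green or red is not meant.

How it is judged (in metres and radians):
On the way, in this order (a step that is already met when the one before it is completed fails the run):
1. both bottles stand in the empty cells, released, with the lever still at its start ((horizontal distance between bottle_tall and cell_left below 0.008 m or horizontal distance between bottle_tall and cell_right below 0.008 m) and z of each of bottle_tall, bottle_short, bottle_in_rack in the frame of bottle_rack below 0.007 m and angle between each of bottle_tall, bottle_short, bottle_in_rack's own z axis and vertical below 0.12 rad and (horizontal distance between bottle_short and cell_left below 0.008 m or horizontal distance between bottle_short and cell_right below 0.008 m) and horizontal distance between bottle_in_rack and cell_mid below 0.008 m and value of joint lever_angle below 0.1 rad and contact force between the fingers and bottle_tall below 0.1 N and contact force between the fingers and bottle_short below 0.1 N), for 0.2 s.
2. the lever rests in the first click (value of joint lever_angle between 0.1833 and 0.3403 rad), for 0.2 s.
3. the lever rests in the second click (value of joint lever_angle between 0.4451 and 0.6021 rad), for 0.2 s.
4. the lever rests in the third click (value of joint lever_angle between 0.7069 and 0.8639 rad), for 0.2 s.
At the end, for the whole second after the job is handed in: Three bottles upright in the rack, one per cell (within 8 mm of the cell centre, foot within 3 mm of the floor, tilt under 0.12 rad); the lever still, at the third click (0.785 rad, within 0.079), and its knob held by the fingers with more than 1 N (all of step 4 and (horizontal distance between bottle_tall and cell_left below 0.008 m or horizontal distance between bottle_tall and cell_right below 0.008 m) and z of each of bottle_tall, bottle_short, bottle_in_rack in the frame of bottle_rack below 0.007 m and angle between each of bottle_tall, bottle_short, bottle_in_rack's own z axis and vertical below 0.12 rad and (horizontal distance between bottle_short and cell_left below 0.008 m or horizontal distance between bottle_short and cell_right below 0.008 m) and horizontal distance between bottle_in_rack and cell_mid below 0.008 m and contact force between the fingers and clamp_lever above 1 N and distance between the grasp point and lever_knob below 0.07 m and velocity of joint lever_angle between -0.1 and 0.1 rad/s); the arm keeps its last pose, push and grip.
It fails at once if the lever is pushed towards a fourth click (more than 3.5 clicks) (value of joint lever_angle above 0.92 rad).
It fails at once if a bottle is tipped over (angle between any of bottle_tall, bottle_short, bottle_in_rack's own z axis and vertical above 0.7 rad).
It fails at once if a bystander is moved by more than 30 mm (distance of any of pliers, tin, syringe from where it was at the start of the episode above 0.03 m).
It also fails if it takes over 72 s, if anything falls off the work surface, if the arm or the gripper's body presses on something with over 40 N, if the wrist force passes 120 N, or if a joint passes its speed limit or range.

ROBOT

A 6-joint arm with a two-finger parallel gripper is mounted at the origin on a cart in front of the work surface, level with it; the furniture and walls round the work are solid. World frame = base frame: x ahead of the robot, y to its left, z up, the work surface at z = 0. Lengths are in mm, angles in rad, forces in N, time in s.
With the tool pointing down it reaches from about 350 to 975 mm from the base axis. Payload 7.1 kg.
Tool frame: the origin (TCP) lies midway between the tips of the shut fingers; the grasp point (between the pads) lies 19 mm behind it (ctrl.grip_depth is the distance from the TCP to the grasp point, in mm); z points along the fingers, y is the line along which they close (so a half turn about z gives the same grasp; the last joint's range is limited). The gripper opens to 88 mm and grips with 3 to 60 N. Pads are 20 mm wide; open, the fingers measure 115 mm over their backs; the gripper's body (75 mm by 178 mm) begins 61 mm behind the grasp point.
Start: joints at [1.133, 0.423, 1.63, -0, 1.089, -0.019], TCP at [254.133, 570.983, 222.675] pointing down, gripper open.
Joint ranges: [-3, 3], [-0.9, 2.11], [0.09, 2.58], [-1.31, 4.45], [0.11, 2.69], [-2.54, 2.54]. Speed limits (rad/s): [2.39, 2.39, 3.01, 3.14, 3.14, 3.14].

INTERFACE

Orientations are given as a rotation vector (axis times angle).
In Python, from workcell import ctrl, cams gives the robot as it stands.
- The arm moves only by the tool move_arm, never from a script. Its argument "steps" is a list of rows, each a list of 3 entries, a list of its own where there are three numbers: the shift along the tool's x, y, z in units of 25 mm (1.0 is 25 mm), then the turn about the tool's z in units of 5 degrees (1.0 is 5 degrees), then the closure, from 0 (fully open) to 1 (shut). A call has 1 to 20 rows; each row shifts and turns the commanded pose from where the row before left it, along the tool's axes as they then stand; what a row does not reach is not made up. A row lasts 1/12 s, in which the tool goes at most 41.7 mm and 7.16 degrees, less where a joint would pass 70% of its speed; a pose out of reach is approached as far as the arm can. A call is refused whole if a number of a shift passes 1 or a number of a turn 1, either way. A call with a gripper value outside its range is refused whole. The fingers move at their own pace and stop on an object; the grip force is fixed at half the most. Time passes only in rows, so rows that do not move let the fingers close. It gives the time, the measured TCP pose, the force, the opening and the grip force at its end, in the units of the state.
- ctrl.get_obs(): the state, without advancing time (a new reading comes with each control period).
- cams.get_image(name): name is "scene" or "side" or "wrist"; returns a dict with "image" (384x512x3 uint8, red, green, blue), "camera_matrix" (3x3 intrinsics, pixels), "xyz" and "rotation" of the camera in the world; the wrist camera has in their place "mount" (4x4, takes a point from camera to tool coordinates, whose origin is the TCP and whose axes are the flange's). Camera axes: x right, y down, z forward; pixel columns grow to the right and rows downward; lengths in mm; the calibration is good to about 2 mm. A picture is of the moment at which its call begins: read the wrist's pose just before it. There is no depth.
- ctrl.close_job(): hands the job in; it is judged then, once.
Trained networks look in the newest picture that a camera, given by its name, has taken for a name from the list of things; names that differ only in an ending like _2 or _b are one class to them, and where a whole thing is asked for, a point or a joint stands for the part that bears it (a point fixed in the world has none). Each returns a list of dicts, best first, with "p" (0 to 1); they miss things now and then, are a little off and sometimes report something else, mostly with a low value. They report only what shows in the picture. A call takes as long as a camera call. They do not tell look-alikes from the thing itself.
- cams.boxes_of(camera, thing): "rect" ([centre column, centre row, width, height] in pixels, round what is visible of it).
- cams.cut_out(camera, thing): "pixels" (384x512 bool, what is visible of it) and "rect" ([centre column, centre row, width, height] in pixels, round what is visible of it).
The state is a dict: "t": time; "qpos": joint angles; "qvel": joint speeds; "joint_torque": joint torques, N m; "ee_pos": TCP position; "orientation": TCP orientation; "ft_force": force on the tool from outside, world axes, zero at the start; "moment": the same for the moment, N m; "width": finger opening in mm; "grasp_force": force on a finger pad.
Only numpy, scipy, OpenCV 4.12 (cv2) and the standard library are available. Lean on these libraries where they do the work, as an engineer would, in place of code of your own. Each camera call takes 0.05 s, during which the arm holds its last target. There are 200 camera calls.

## Working session

There is one attempt and no reset: what is moved stays moved. The work goes in short steps, Python scripts to look and compute and a tool call to move; the robot and the scene stay as the last step left them, time stands still between calls to the robot, and variables do not carry over. Pictures are saved under pics/ and viewed, at most 10 in all, crops included, and the job is handed in when it is done.

Besides the shell and the picture viewer there is one more tool, called after "Request:" as name(argument=value, ...) on one line, values as JSON. move_arm: Moves the arm, as the interface text tells. Its arguments: {"type":"object","properties":{"steps":{"type":"array"}},"required":["steps"]}

```bash
mkdir -p pics; ls; cat > h.py <<'E'
import numpy as np, cv2
from scipy.spatial.transform import Rotation as R
from workcell import ctrl, cams
def grab(n):
    o=ctrl.get_obs(); d=cams.get_image(n)
    if n=="wrist":
        M=np.array(d["mount"]); Rt=R.from_rotvec(o["orientation"]).as_matrix()
        d["rotation"]=Rt@M[:3,:3]; d["xyz"]=Rt@M[:3,3]+np.array(o["ee_pos"])
    return d
def ray(d,px,z):
    K=np.array(d["camera_matrix"]); v=np.array(d["rotation"])@np.linalg.inv(K)@np.array([px[0],px[1],1.])
    c=np.array(d["xyz"]); return c+v*(z-c[2])/v[2]
def proj(d,p):
    q=np.array(d["rotation"]).T@(np.array(p,float)-np.array(d["xyz"])); q=np.array(d["camera_matrix"])@q; return q[:2]/q[2]
def save(d,n): cv2.imwrite("pics/"+n,cv2.cvtColor(d["image"],cv2.COLOR_RGB2BGR))
E
python3 - <<'E'
from h import *
np.set_printoptions(precision=2,suppress=True)
ims=[]
for n in("scene","side"):
    d=grab(n); ims.append(d["image"]); print(n,d["xyz"],np.array(d["rotation"]).tolist(),d["camera_matrix"][0][0])
    for t in("bottle_rack","bottle_tall","bottle_short","bottle_in_rack","lever_knob","clamp_lever","pliers","tin","syringe"):
        print(t,[(round(b["p"],2),np.round(b["rect"]).tolist()) for b in cams.boxes_of(n,t)][:5])
save({"image":ims[0]},"scene.png");save({"image":ims[1]},"side.png")
o=ctrl.get_obs();print(o["orientation"],o["ee_pos"])
E
```

```text
pics
scene [  47.29 -559.77  988.04] [-2.3222183234981735, 0.7707176453584744, -0.30191918404176643] 432.7187193222465
bottle_rack [(0.8, [299.0, 229.0, 87.0, 98.0])]
bottle_tall [(0.44, [217.0, 150.0, 13.0, 24.0])]
bottle_short [(0.76, [225.0, 171.0, 11.0, 19.0]), (0.67, [193.0, 196.0, 14.0, 18.0]), (0.52, [187.0, 168.0, 11.0, 20.0]), (0.5, [209.0, 185.0, 16.0, 19.0]), (0.49, [206.0, 212.0, 40.0, 18.0])]
bottle_in_rack [(0.47, [283.0, 212.0, 12.0, 15.0])]
lever_knob [(0.56, [311.0, 255.0, 26.0, 45.0])]
clamp_lever [(0.56, [310.0, 256.0, 30.0, 42.0])]
pliers [(0.52, [292.0, 321.0, 22.0, 41.0])]
tin [(0.87, [277.0, 156.0, 19.0, 19.0])]
syringe [(0.47, [207.0, 215.0, 40.0, 16.0])]
side [493.33 832.26 624.86] [-0.07153094775791265, 2.767698623926613, -1.4056175322802291] 380.18961023337926
bottle_rack [(0.71, [248.0, 188.0, 73.0, 87.0])]
bottle_tall [(0.81, [248.0, 289.0, 20.0, 39.0])]
bottle_short [(0.87, [304.0, 289.0, 19.0, 33.0]), (0.86, [294.0, 251.0, 11.0, 28.0]), (0.74, [262.0, 258.0, 18.0, 27.0]), (0.73, [325.0, 255.0, 16.0, 32.0])]
bottle_in_rack [(0.59, [250.0, 193.0, 12.0, 22.0]), (0.41, [186.0, 246.0, 28.0, 30.0])]
lever_knob [(0.64, [264.0, 159.0, 42.0, 33.0])]
clamp_lever [(0.58, [265.0, 157.0, 42.0, 33.0]), (0.54, [248.0, 186.0, 76.0, 85.0]), (0.22, [308.0, 152.0, 30.0, 11.0])]
pliers [(0.69, [310.0, 154.0, 30.0, 13.0])]
tin [(0.67, [185.0, 248.0, 29.0, 31.0]), (0.43, [239.0, 189.0, 48.0, 49.0]), (0.17, [252.0, 194.0, 14.0, 19.0])]
syringe [(0.55, [319.0, 236.0, 42.0, 13.0])]
[0.65 3.07 0.  ] [254.15 571.   222.69]
```

```bash
sed -i 's/^def ray/def rm(d):\n    r=np.array(d["rotation"]); return R.from_rotvec(r).as_matrix() if r.ndim==1 else r\ndef ray/; s/np.array(d\["rotation"\])@np.linalg/rm(d)@np.linalg/; s/np.array(d\["rotation"\]).T/rm(d).T/' h.py
python3 - <<'E'
from h import *
a=cv2.imread("pics/scene.png")[130:350,160:380]; b=cv2.imread("pics/side.png")[130:320,160:360]
cv2.imwrite("pics/a1.png",cv2.resize(a,(600,600),interpolation=cv2.INTER_CUBIC))
cv2.imwrite("pics/b1.png",cv2.resize(b,None,fx=3,fy=3,interpolation=cv2.INTER_CUBIC))
E
```

```text
(no output)
```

View pics/a1.png

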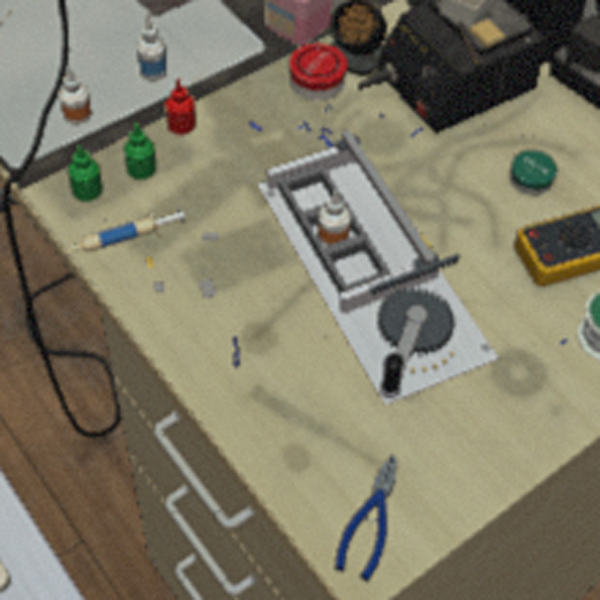

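View pics/b1.png

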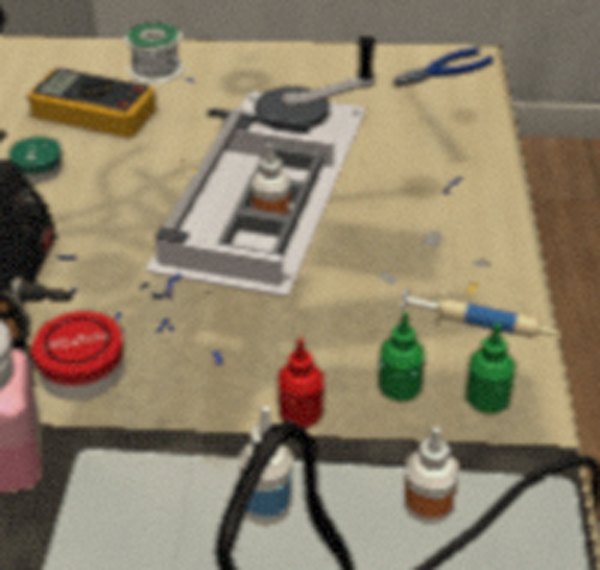

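```bash
python3 - <<'E'
from h import *
np.set_printoptions(precision=1,suppress=True)
s=grab("scene"); 
cuts={}
def bot(d,cam,t,i=0):
    L=cams.cut_out(cam,t); 
    return [(round(l["p"],2),np.round(l["rect"],1)) for l in L]
for cam in("scene","side"):
    d=grab(cam)
    for t,h in(("bottle_tall",94),("bottle_short",75)):
        for l in cams.cut_out(cam,t):
            r=l["rect"]; m=l["pixels"]; ys,xs=np.nonzero(m); 
            top=(xs[ys==ys.min()].mean(),ys.min()); cen=(xs.mean(),ys.mean())
            col=d["image"][m].mean(0)
            print(cam,t,round(l["p"],2),np.array(r),"top",ray(d,top,h+4)[:2],"cen",ray(d,cen,4+h*.42)[:2],col)
    l=cams.cut_out(cam,"bottle_in_rack")
    if l:
        ys,xs=np.nonzero(l[0]["pixels"]); print("inrack",l[0]["rect"],ray(d,(xs[ys==ys.min()].mean(),ys.min()),79)[:2])
    for l in cams.cut_out(cam,"lever_knob")[:1]: print("lev",l["rect"])
a=s
# rack corner guesses from zoomed pictures (scene zoom 2.727 offset 160,130; side zoom 3 offset 160,130)
d=grab("side"); f=lambda x,y:(x/2.727+160,y/2.727+130); g=lambda x,y:(x/3+160,y/3+130)
print("scene plate corners: near-left? ",ray(s,f(261,186),4)[:2],"near-right",ray(s,f(388,402),4)[:2],"far-right",ray(s,f(496,355),4)[:2])
print("side plate: near-left",ray(d,g(291,293),4)[:2],"far-left",ray(d,g(150,268),4)[:2],"far right?",ray(d,g(363,106),4)[:2])
print("knob top scene",ray(s,f(396,357),84)[:2],"side",ray(d,g(366,39),84)[:2])
for n,x in(("scene",s),("side",d)): cv2.imwrite("pics/full_%s.png"%n,x["image"][...,::-1])
w=grab("wrist"); save(w,"w0.png"); print(w["xyz"],w["rotation"],w["camera_matrix"][0])
E
```

```text
scene bottle_tall 0.67 [217.4 148.8  12.7  19.5] top [529.9 327.1] cen [534.6 337.4] [115.2 122.1 120.7]
scene bottle_short 0.71 [191.4 195.5  12.1  19.4] top [376.5 220.3] cen [377.1 223.7] [34.5 90.6 45.7]
scene bottle_short 0.6 [226.  170.3  10.6  19.8] top [511.5 240.4] cen [512.9 243.8] [120.8  39.7  35. ]
scene bottle_short 0.55 [187.8 165.5  12.1  20.4] top [427.8 328.5] cen [427.9 330.8] [132.1 121.2 109.4]
inrack [282.0, 212.7, 15.2, 14.4] [549.1  14.8]
lev [312.2, 258.1, 27.1, 42.8]
side bottle_tall 0.65 [248.2 286.1  20.   42. ] top [537.2 344. ] cen [534.7 353.1] [116.  119.4 113.9]
side bottle_short 0.88 [295.1 248.9  12.3  26.7] top [445.8 234.4] cen [446.4 236.3] [55.5 98.4 52.5]
side bottle_short 0.84 [305.3 289.8  20.2  31.6] top [429.5 341.5] cen [430.  345.1] [145.5 130.3 112.8]
side bottle_short 0.76 [262.5 259.1  11.7  32.7] top [518.3 264.8] cen [517.  264.9] [130.5  35.7  29.1]
side bottle_short 0.61 [325.  255.7  19.3  28.8] top [382.9 243.8] cen [382.5 245.5] [43.2 92.9 45.6]
inrack [248.3, 185.8, 77.3, 85.2] [ 471.6 -171. ]
lev [267.2, 158.6, 41.3, 27.6]
scene plate corners: near-left?  [536.5 120.4] near-right [ 474.9 -167.8] far-right [ 593.3 -191. ]
side plate: near-left [531.5 129.9] far-left [651.9 103.5] far right? [ 472.2 -160.4]
knob top scene [ 475.4 -169. ] side [ 471.8 -155.7]
[190.9 599.9 385.7] [[ 0.4  0.9  0.2]
 [ 0.9 -0.4 -0.1]
 [ 0.   0.3 -1. ]] [317.    0.  254.6]
```

View pics/w0.png

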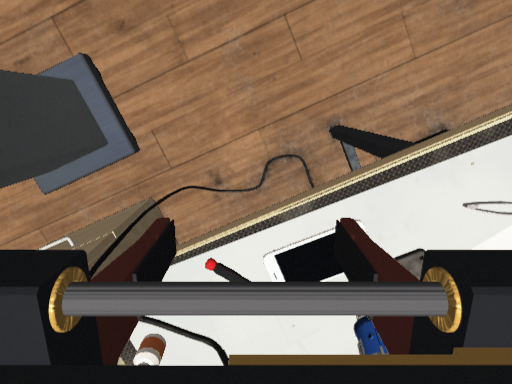

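View pics/scene.png

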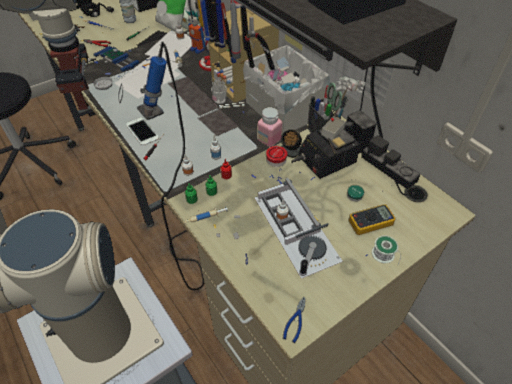

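```bash
python3 - <<'E'
import cv2
a=cv2.imread("pics/side.png")[230:384,150:420]; b=cv2.imread("pics/scene.png")[30:230,120:290]
a=cv2.resize(a,(800,456)); b=cv2.resize(b,(510,600))
cv2.imwrite("pics/c1.png",a); cv2.imwrite("pics/c2.png",b)
E
```

```text
(no output)
```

View pics/c1.png

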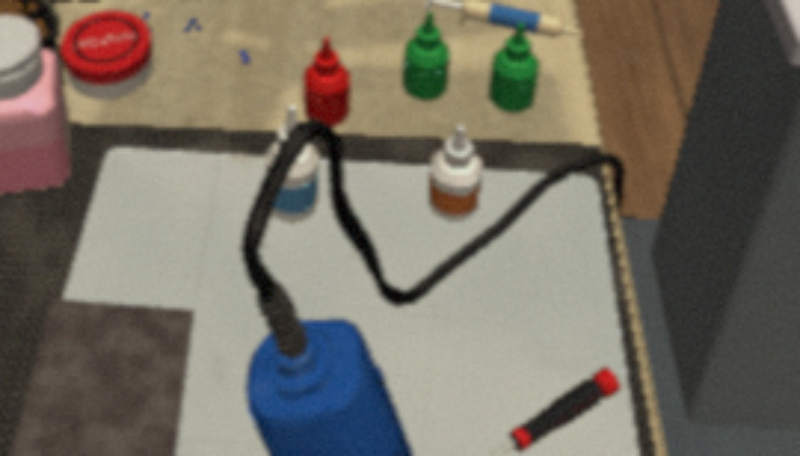

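View pics/c2.png

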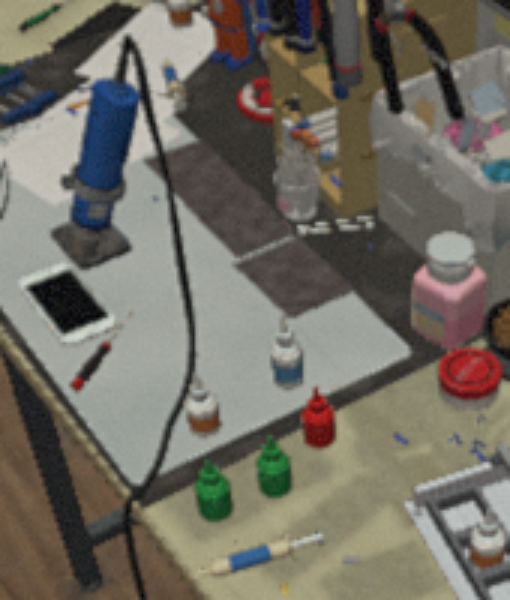

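```bash
python3 - <<'E'
from h import *
np.set_printoptions(precision=0,suppress=True)
s=grab("scene");d=grab("side")
def tri(a,b):
    ps=[]
    for c,p in((s,a),(d,b)):
        v=rm(c)@np.linalg.inv(np.array(c["camera_matrix"]))@np.array([*p,1.]); ps.append((np.array(c["xyz"]),v/np.linalg.norm(v)))
    A=sum(np.eye(3)-np.outer(v,v) for _,v in ps); b_=sum((np.eye(3)-np.outer(v,v))@c for c,v in ps); return np.linalg.solve(A,b_)
f=lambda x,y:(120+x/3,30+y/3); g=lambda x,y:(150+x*270/800,230+y*154/456)
print("loop top",tri(f(128,40),g(315,128)),"blue top",tri(f(115,95),g(310,345)))
for p in((400,298),(500,225),(600,160)): print("cable side z6",ray(d,g(*p),6))
for p in((193,350),(165,430),(130,500),(185,290),(170,190)): print("cable scene z6",ray(s,f(*p),6))
E
```

```text
loop top [512. 553. 314.] blue top [508. 593. 236.]
cable side z6 [466. 415.   6.]
cable side z6 [399. 357.   6.]
cable side z6 [325. 299.   6.]
cable scene z6 [478. 441.   6.]
cable scene z6 [393. 352.   6.]
cable scene z6 [318. 288.   6.]
cable scene z6 [521. 535.   6.]
cable scene z6 [602. 713.   6.]
```

Request:
move_arm(steps=[[[-0.7,-0.8,0],0,0],[[-0.7,-0.8,0],0,0],[[-0.7,-0.8,0],0,0],[[-0.7,-0.8,0],1,0],[[-0.7,-0.8,0],1,0],[[-0.7,-0.8,0],1,0],[[0,0,0],1,0],[[0,0,0],1,0],[[0,0,0],1,0],[[0,0,0],1,0],[[0,0,0],1,0],[[0,0,0],1,0],[[0,0,0],1,0],[[0,0,0],1,0],[[0,0,0],1,0],[[0,0,0],1,0],[[0,0,0],1,0],[[0,0,0],1,0],[[0,0,0],0.6,0]])

```text
t: 3.33
ee_pos: [294.5, 417.1, 222.8]
orientation: [-2.446, -1.972, -0.0]
ft_force: [-0.7, -0.6, 0.4]
width: 87.5
grasp_force: 0.0
```

```bash
cat >> h.py <<'E'
def togo(x,y,z):
    o=ctrl.get_obs(); Rt=R.from_rotvec(o["orientation"]).as_matrix()
    u=Rt.T@(np.array([x,y,z])-np.array(o["ee_pos"]))/25
    print("t",round(o["t"],2),"tcp",np.round(o["ee_pos"],1),"yaw of tool y",round(np.degrees(np.arctan2(Rt[1,1],Rt[0,1])),2),"q6",np.round(o["qpos"][5],2),"w",np.round(o["width"],1),"F",np.round(o["ft_force"],1),round(o["grasp_force"],1),"-> units",np.round(u,2))
E
python3 -c "
from h import *
togo(484,320,222)"
```

```text
t 3.33 tcp [294.5 417.1 222.8] yaw of tool y -12.25 q6 1.15 w 87.5 F [-0.7 -0.6  0.4] 0.0 -> units [-2.19  8.23  0.03]
```

Request:
move_arm(steps=[[[-0.3,0.8,0],0,0],[[-0.3,1,0],0,0],[[-0.3,1,0],0,0],[[-0.3,1,0],0,0],[[-0.3,1,0],0,0],[[-0.3,1,0],0,0],[[-0.3,1,0],0,0],[[-0.1,1,0],0,0],[[0,0.4,0],0,0],[[0,0,0],0,0],[[0,0,0],0,0]])

```text
t: 4.25
ee_pos: [483.1, 320.7, 222.4]
orientation: [-2.442, -1.976, 0.001]
ft_force: [-0.9, 0.7, -0.1]
width: 88.0
grasp_force: 0.0
```

```bash
python3 - <<'E'
from h import *
np.set_printoptions(precision=1,suppress=True)
togo(536,336,100)
w=grab("wrist"); save(w,"w1.png"); print(w["xyz"])
for t,h,hb in(("bottle_tall",94,57),("bottle_short",75,46)):
    print(t,"expect",proj(w,(536,336,30)),proj(w,(430,335,30)))
    for l in cams.cut_out("wrist",t):
        ys,xs=np.nonzero(l["pixels"]); print(round(l["p"],2),np.array(l["rect"]),w["image"][l["pixels"]].mean(0),"cen",ray(w,(xs.mean(),ys.mean()),4+hb*.6)[:2])
E
```

```text
t 4.25 tcp [483.1 320.7 222.4] yaw of tool y -12.04 q6 0.78 w 88.0 F [-0.9  0.7 -0.1] 0.0 -> units [1.  1.9 4.9]
[498.8 389.8 385.4]
bottle_tall expect [297.4 146. ] [205.8 166.2]
0.84 [301.7 140.2  36.   38.7] [158.  157.5 151.3] cen [539.4 342.5]
bottle_short expect [297.4 146. ] [205.8 166.2]
0.88 [207.6 163.2  32.4  38.7] [160.3 155.5 147.9] cen [432.3 336.3]
0.86 [190.5 251.9  30.   38.7] [33.1 80.7 39.3] cen [385.2 235.6]
0.72 [296.4 215.9  32.1  38.1] [125.7  23.   21.4] cen [520.5 257.1]
0.6 [243.2 249.7  30.   39.8] [34.7 84.3 41.1] cen [448.7 227.3]
```

View pics/w1.png

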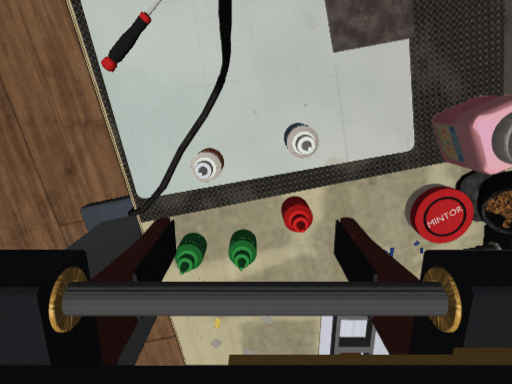

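```bash
python3 - <<'E'
from h import *
import pickle
np.set_printoptions(precision=1,suppress=True)
w=grab("wrist")
print("tall",ray(w,(301.7,140.5),50)[:2],"tip",ray(w,(306,146.5),98)[:2]); print("short",ray(w,(207.6,164),40)[:2],"tip",ray(w,(207.5,168.5),79)[:2])
for h in (20,61,98): print(h,proj(w,(538,340,h)))
togo(538,340,130)
# bright/gray contour of tall
g=cv2.cvtColor(w["image"],cv2.COLOR_RGB2GRAY)
E
```

```text
tall [538.5 344.3] tip [535.6 344.7]
short [433.6 338.9] tip [439.7 340.3]
20 [298.2 141.4]
61 [303.5 145.9]
98 [309.5 151. ]
t 4.45 tcp [482.4 321.2 222.7] yaw of tool y -11.92 q6 0.77 w 87.6 F [ 0.4 -0.3 -0.7] 0.0 -> units [1.2 2.  3.7]
```

Request:
move_arm(steps=[[[0.45,0.7,0.5],0,0],[[0.45,0.7,0.8],0,0],[[0.4,0.6,0.8],0,0],[[0,0,0.8],0,0],[[0,0,0.8],0,0],[[0,0,0],0,0],[[0,0,0],0,0]])

```text
t: 5.03
ee_pos: [537.9, 342.1, 129.4]
orientation: [-2.44, -1.978, 0.004]
ft_force: [-0.1, -0.3, 0.5]
width: 88.0
grasp_force: 0.0
```

```bash
python3 - <<'E'
from h import *
np.set_printoptions(precision=1,suppress=True)
togo(538,342,29)
w=grab("wrist"); save(w,"w2.png")
for l in cams.cut_out("wrist","bottle_tall"):
    ys,xs=np.nonzero(l["pixels"]); r=l["rect"]; print(round(l["p"],2),np.array(r),"w",[ray(w,(r[0],r[1]),z)[:2] for z in(40,61)], "wid@61",ray(w,(r[0]+r[2]/2,r[1]),61)-ray(w,(r[0]-r[2]/2,r[1]),61))
for h in (4,61,98): print(h,proj(w,(538,342,h)))
r=l["rect"]
E
python3 - <<'E'
import cv2
a=cv2.imread("pics/w2.png")[60:300,180:420]; cv2.imwrite("pics/w2c.png",cv2.resize(a,(600,600)))
E
```

```text
t 5.03 tcp [537.9 342.1 129.4] yaw of tool y -11.94 q6 0.76 w 88.0 F [-0.1 -0.3  0.5] 0.0 -> units [0. 0. 4.]
0.81 [256.9 191.8  44.3  54.4] w [array([540.6, 342.6]), array([541.7, 348.3])] wid@61 [32.8 -6.9  0. ]
4 [254.1 182.7]
61 [253.9 200.6]
98 [253.7 217.4]
```

View pics/w2c.png

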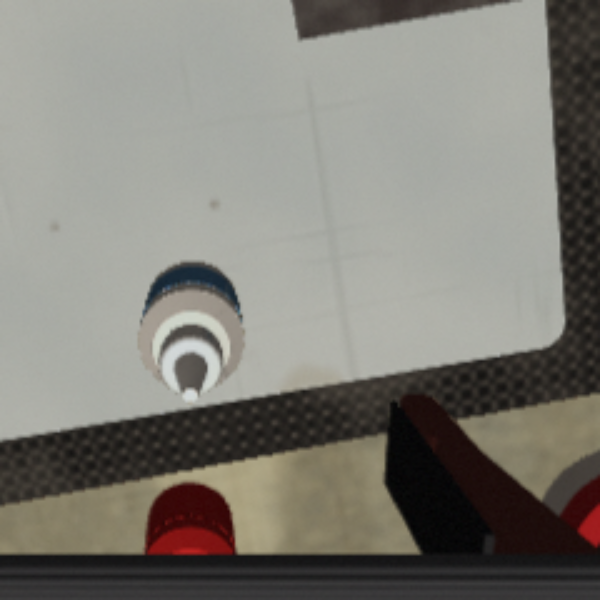

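Request:
move_arm(steps=[[[0,0.06,0.8],0,0],[[0,0,0.9],0,0],[[0,0,0.9],0,0],[[0,0,0.9],0,0],[[0,0,0.5],0,0],[[0,0,0],0,0],[[0,0,0],0,1],[[0,0,0],0,1],[[0,0,0],0,1],[[0,0,0],0,1],[[0,0,0],0,1],[[0,0,0],0,1],[[0,0,0],0,1],[[0,0,0],0,1]])

```text
t: 6.3
ee_pos: [540.7, 341.8, 30.3]
orientation: [2.441, 1.977, 0.0]
ft_force: [-0.0, 0.1, -0.4]
width: 38.2
grasp_force: 0.0
```

```bash
python3 -c "
from h import *
togo(554,100,150)"
```

```text
t 6.3 tcp [540.7 341.8  30.3] yaw of tool y -12.0 q6 0.75 w 38.2 F [-0.   0.1 -0.4] 0.0 -> units [-9.35  2.53 -4.79]
```

Request:
move_arm(steps=[[[0,0,0],0,1],[[0,0,0],0,1],[[0,0,0],0,1],[[0,0,-0.3],0,1],[[0,0,-0.6],0,1],[[0,0,-0.9],0,1],[[0,0,-0.9],0,1],[[0,0,-0.9],0,1],[[0,0,-0.9],0,1],[[0,0,-0.8],0,1],[[0,0,-0.3],0,1],[[0,0,0],0,1]])

```text
t: 7.3
ee_pos: [542.0, 342.6, 173.4]
orientation: [2.441, 1.977, 0.008]
ft_force: [-0.1, 0.4, -0.8]
width: 33.0
grasp_force: 30.0
```

Request:
move_arm(steps=[[[-0.3,0.05,0],0,1],[[-0.6,0.15,0],0,1],[[-0.9,0.2,0],0,1],[[-1,0.2,0],0,1],[[-1,0.2,0],0,1],[[-1,0.2,0],0,1],[[-1,0.2,0],0,1],[[-1,0.2,0],0,1],[[-1,0.2,0],0,1],[[-1,0.2,0],0,1],[[-1,0.2,0],0,1],[[-1,0.2,0],0,1],[[-1,0.2,0],0,1],[[-1,0.2,0],0,1],[[-1,0.3,0],0,1],[[-0.7,0.3,0],0,1],[[-0.4,0.2,0],0,1],[[0,0,0],0,1],[[0,0,0],0,1]])

```text
t: 8.88
ee_pos: [545.6, -40.7, 169.3]
orientation: [-2.442, -1.974, 0.002]
ft_force: [0.1, -0.3, -0.5]
width: 33.1
grasp_force: 30.0
```

```bash
python3 - <<'E'
from h import *
np.set_printoptions(precision=1,suppress=True)
togo(565,69,170)
w=grab("wrist"); save(w,"w3.png"); im=cv2.cvtColor(w["image"],cv2.COLOR_RGB2BGR)
for n,p in dict(L=(0,52),M=(0,0),Rr=(0,-52)).items():
    e=np.array([.979,-.205]); f=np.array([.205,.979]); q=np.array([554.6,18.5])+p[0]*e+p[1]*f
    for sx,sy in((-21,-21),(-21,21),(21,21),(21,-21)):
        c=q+sx*e+sy*f; u=proj(w,(*c,24)); cv2.circle(im,tuple(int(round(v)) for v in u),1,(0,0,255),-1)
cv2.imwrite("pics/w3c.png",cv2.resize(im,(768,576),interpolation=cv2.INTER_CUBIC))
E
```

```text
t 8.88 tcp [545.6 -40.7 169.3] yaw of tool y -12.09 q6 0.11 w 33.1 F [ 0.1 -0.3 -0.5] 30.0 -> units [ 4.5 -0.2 -0. ]
```

View pics/w3c.png

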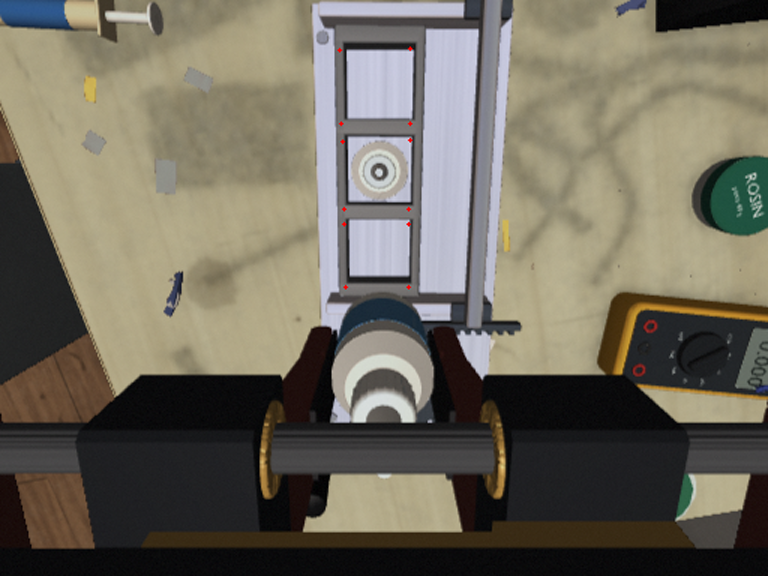

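```bash
cat > rack.py <<'E'
from h import *
from scipy.optimize import differential_evolution
from scipy.ndimage import map_coordinates
def fit(w,init=(554.6,18.5,-.2065),span=9,cells=(52,0,-52),rowmax=192):
    g=cv2.GaussianBlur(cv2.cvtColor(w["image"],cv2.COLOR_RGB2GRAY).astype(np.float32),(0,0),0.8)
    gx,gy=cv2.Sobel(g,3*0+5,1,0),cv2.Sobel(g,5,0,1); m=np.minimum(np.hypot(gx,gy),150)
    t=np.linspace(-19,19,25); s=np.full(25,21.)
    sq=np.concatenate([np.c_[t,s],np.c_[t,-s],np.c_[s,t],np.c_[-s,t]])
    pts=np.concatenate([sq+[0,c] for c in cells])
    K=np.array(w["camera_matrix"]);Rm=rm(w);C=np.array(w["xyz"])
    def cost(p):
        c,s=np.cos(p[2]),np.sin(p[2]); q=np.c_[p[0]+c*pts[:,0]-s*pts[:,1],p[1]+s*pts[:,0]+c*pts[:,1],np.full(len(pts),24.)]
        u=(q-C)@Rm@K.T; u=u[:,:2]/u[:,2:]
        return -map_coordinates(m,[u[:,1],u[:,0]],order=1).mean()
    r=differential_evolution(cost,[(init[0]-span,init[0]+span),(init[1]-span,init[1]+span),(init[2]-.04,init[2]+.04)],seed=1,tol=1e-6)
    return r.x,r.fun
E
python3 - <<'E'
from rack import *
np.set_printoptions(precision=4,suppress=True)
w=grab("wrist"); p,f=fit(w); print(p,f, fit(w,cells=(52,0))[0])
c,s=np.cos(p[2]),np.sin(p[2])
W=lambda x,y:(p[0]+c*x-s*y,p[1]+s*x+c*y)
im=cv2.cvtColor(w["image"],cv2.COLOR_RGB2BGR)
for cy in(52,0,-52):
    print("cell",cy,W(0,cy))
    q=np.array([proj(w,(*W(a,cy+b),24)) for a,b in((-21,-21),(-21,21),(21,21),(21,-21))]); print(q.round(1).tolist())
print("knob0",W(20-85*.7071,-142-85*.7071))
q=W(0,52); togo(q[0],q[1],169)
# in-rack bottle as a check: tip at z=79
L=cams.cut_out("wrist","bottle_in_rack")
for l in L[:2]: print(l["p"],l["rect"],"expect shoulder",proj(w,(*W(0,0),50)),"tip",proj(w,(*W(0,0),79)))
# held bottle
L=cams.cut_out("wrist","bottle_tall")
for l in L[:2]: print(l["p"],l["rect"])
E
```

```text
[556.055   20.997   -0.2155] -143.02342224121094 [556.0358  20.9979  -0.2158]
cell 52 (np.float64(567.1745752317283), np.float64(71.79421991674201))
[[228.6, 79.7], [227.9, 29.8], [275.2, 30.1], [274.2, 80.0]]
cell 0 (np.float64(556.0550258520963), np.float64(20.99701899391632))
[[229.5, 136.6], [228.8, 91.1], [273.9, 91.3], [273.0, 136.9]]
cell -52 (np.float64(544.9354764724642), np.float64(-29.800181928909367))
[[230.2, 188.7], [229.6, 147.0], [272.8, 147.2], [271.9, 189.0]]
knob0 (np.float64(473.6618451741152), np.float64(-167.8560434707034))
t 8.98 tcp [545.8 -39.6 169.7] yaw of tool y -11.97 q6 0.11 w 32.8 F [-0.1  0.2 -0.6] 30.0 -> units [ 4.54 -0.09  0.03]
0.62 [253.8, 112.8, 37.1, 38.4] expect shoulder [250.9571 115.2751] tip [250.4886 116.4834]
0.56 [254.1, 237.6, 68.1, 89.6]
```

Request:
move_arm(steps=[[[0.5,0,0],0,1],[[0.9,0,0],0,1],[[0.9,0,0],0,1],[[0.9,0,0],0,1],[[0.8,-0.05,0],0,1],[[0.5,0,0.5],0,1],[[0.04,0,0.9],0,1],[[0,0,0.9],0,1],[[0,0,0.9],0,1],[[0,0,0.7],0,1],[[0,0,0.4],0,1],[[0,0,0],0,1],[[0,0,0],0,1],[[0,0,0],0,1]])

```text
t: 10.25
ee_pos: [569.5, 71.3, 63.4]
orientation: [2.441, 1.977, 0.002]
ft_force: [0.5, 0.7, 0.3]
width: 32.9
grasp_force: 30.0
```

```bash
python3 - <<'E'
from h import *
for i in range(3): togo(568,71.7,31)
w=grab("wrist"); im=cv2.cvtColor(w["image"],cv2.COLOR_RGB2BGR)
cv2.imwrite("pics/w4c.png",cv2.resize(im[60:360,130:380],(600,720)[:2] if 0 else (500,600),interpolation=cv2.INTER_CUBIC))
E
```

```text
t 10.25 tcp [569.5  71.3  63.4] yaw of tool y -11.99 q6 0.31 w 32.9 F [0.5 0.7 0.3] 30.0 -> units [ 0.   -0.06  1.29]
t 10.25 tcp [569.5  71.3  63.4] yaw of tool y -11.99 q6 0.31 w 32.9 F [0.5 0.7 0.3] 30.0 -> units [ 0.   -0.06  1.29]
t 10.25 tcp [569.5  71.3  63.4] yaw of tool y -11.99 q6 0.31 w 32.9 F [0.5 0.7 0.3] 30.0 -> units [ 0.   -0.06  1.29]
```

View pics/w4c.png

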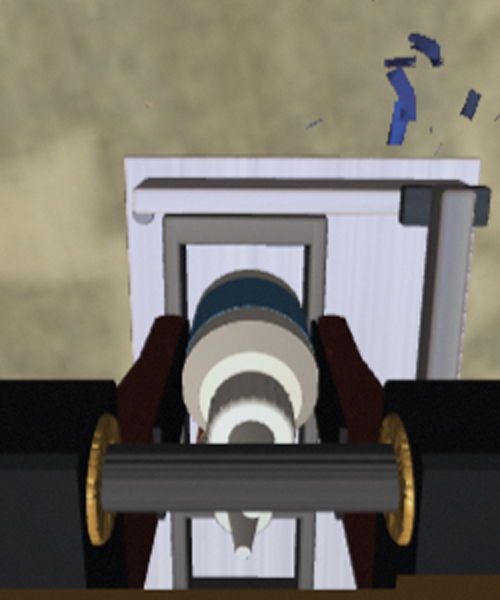

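Request:
move_arm(steps=[[[0,-0.05,0.4],0,1],[[0,0,0.5],0,1],[[0,0,0.3],0,1],[[0,0,0.1],0,1],[[0,0,0],0,1],[[0,0,0],0,1],[[0,0,0],0,1]])

```text
t: 10.88
ee_pos: [566.7, 71.2, 30.2]
orientation: [-2.441, -1.976, 0.002]
ft_force: [-4.3, 0.3, 10.0]
width: 32.9
grasp_force: 30.0
```

```bash
python3 -c "
from h import *
togo(568,71.7,31)"
```

```text
t 10.88 tcp [566.7  71.2  30.2] yaw of tool y -12.0 q6 0.31 w 32.9 F [-4.3  0.3 10. ] 30.0 -> units [ 0.03  0.05 -0.03]
```

Request:
move_arm(steps=[[[0,0,-0.06],0,1],[[0,0,0],0,0.3],[[0,0,0],0,0.3],[[0,0,0],0,0.3],[[0,0,0],0,0.3],[[0,0,0],0,0.3],[[0,0,0],0,0.3],[[0,0,-0.3],0,0.3],[[0,0,-0.6],0,0.3],[[0,0,-0.9],0,0.3],[[0,0,-0.9],0,0.3],[[0,0,-0.9],0,0.3],[[0,0,-0.9],0,0.3],[[0,0,-0.5],0,0.3],[[0,0,0],0,0.3],[[0,0,0],0,0.3]])

```text
t: 12.22
ee_pos: [567.7, 71.3, 157.1]
orientation: [2.441, 1.977, 0.002]
ft_force: [0.4, -0.7, -0.0]
width: 61.5
grasp_force: 0.0
```

```bash
python3 - <<'E'
from rack import *
np.set_printoptions(precision=4,suppress=True)
w=grab("wrist"); togo(433,338,160)
p=(557,20.8,-.2155);c,s=np.cos(p[2]),np.sin(p[2]);W=lambda x,y:(p[0]+c*x-s*y,p[1]+s*x+c*y)
q=W(0,52);print("fit",fit(w,init=p,span=6,cells=(52,)))
for z in(4,61,98):print(z,proj(w,(*q,z)))
for l in cams.cut_out("wrist","bottle_tall"):
    m=l["pixels"]; ys,xs=np.nonzero(m); print(l["p"],l["rect"],"bottom row cols",ys.max(),xs[ys==ys.max()].mean(),"top row",ys.min(),xs[ys==ys.min()].mean())
    r=l["rect"]
# nozzle tip brightness near expected
g=cv2.cvtColor(w["image"],cv2.COLOR_RGB2GRAY)
u=proj(w,(*q,98)); x,y=int(u[0]),int(u[1]); print(x,y); print(g[y-12:y+14,x-12:x+13:1][::2])
E
```

```text
t 12.27 tcp [567.1  71.2 156.1] yaw of tool y -12.0 q6 0.31 w 61.3 F [-0.2 -0.8 -0.7] 0.0 -> units [ 9.32 -7.46 -0.15]
fit (array([555.2946,  20.6785,  -0.2281]), np.float64(-139.32479858398438))
4 [253.9242 176.0725]
61 [253.8714 190.7124]
98 [253.8238 203.9251]
0.98 [255.3, 184.8, 38.6, 46.3] bottom row cols 207 253.0 top row 162 254.0
253 203
[[207 178  85 140 201 210 210 210 211 192 174 153 129 146 146 174 194 207
  209 209 210 179 125  74 178]
 [205 129 153 200 209 209 210 192 136  94  86  87  83  83  81  81  79 134
  202 208 209 208 185 119 162]
 [202 137 170 206 210 211 200 111  87  87  88  84  86  83  82  81  79  76
  124 200 209 208 209 157 136]
 [157 147 179 207 210 209 184 105  90  87  87  89  84  83  81  79  77  76
  100 197 208 208 202 166 167]
 [155 136 150 206 211 209 209 134  94  91  89  88  85  81  81  79  76  71
  177 206 208 207 200 128 121]
 [125 143 142 174 207 210 208 195 119  91  90  87  84  81  79  76  75 149
  202 208 207 205 148 142 143]
 [112 122 136 144 142 192 209 210 183 106 117 158 177 158 110  76 131 202
  208 208 187 146 138 136 123]
 [112 110 112 112 118 119 134 174 181 142 204 212 211 210 213 134 195 190
  159 120 137 124 110 110 111]
 [109 108 108 109 107 108 107 108 108 105 133 178 190 185 162 116 106 107
  105 106 107 105 106 107 106]
 [104 105 104 105 104 106 104 105 104 106 105 104 106 104 105 104 104 104
  105 105 104 103 105 104 105]
 [158 160 164 161 136 110  76  71  64  64  62  58  60  60  60  61  60  62
   66  71  86 117 145 161 162]
 [189 191 169 121  72  59  50  40  39  39  38  39  40  39  37  38  39  37
   39  38  49  58  64 104 154]
 [164  98  58  46  37  40  39  38  41  39  39  38  40  39  40  39  39  39
   38  38  38  39  38  43  53]]
```

Request:
move_arm(steps=[[[0.4,-0.3,0],0,0],[[0.8,-0.6,0],0,0],[[1,-0.8,0],0,0],[[1,-0.8,0],0,0],[[1,-0.8,0],0,0],[[1,-0.8,0],0,0],[[1,-0.8,0],0,0],[[1,-0.8,0],0,0],[[1,-0.8,0],0,0],[[0.8,-0.5,0.4],0,0],[[0.3,-0.3,0.6],0,0],[[0,0,0.5],0,0],[[0,0,0],0,0],[[0,0,0],0,0]])

```text
t: 13.48
ee_pos: [435.9, 336.4, 117.8]
orientation: [-2.441, -1.978, 0.006]
ft_force: [0.3, 0.6, 0.6]
width: 87.7
grasp_force: 0.0
```

```bash
python3 - <<'E'
from h import *
np.set_printoptions(precision=1,suppress=True)
w=grab("wrist"); o=ctrl.get_obs(); e=o["ee_pos"]
for l in cams.cut_out("wrist","bottle_short"):
    m=l["pixels"]; ys,xs=np.nonzero(m); b=(xs[ys>=ys.max()-1].mean(),ys.max()-1.5)
    print(l["p"],np.array(l["rect"]),w["image"][m].mean(0),"tip",b,ray(w,b,77)[:2],"rect",ray(w,l["rect"][:2],33)[:2], "back edge",(xs[ys==ys.min()].mean(),ys.min()))
q=(433,338)
for z in(4,50,79):print(z,proj(w,(*q,z)))
togo(433,338,30)
u=proj(w,(*q,79)).astype(int); g=cv2.cvtColor(w["image"],cv2.COLOR_RGB2GRAY); print(u); print(g[u[1]-14:u[1]+16:2,u[0]-14:u[0]+15])
E
```

```text
0.94 [248.4 193.2  39.   49.2] [150.9 145.3 137.9] tip (np.float64(249.82608695652175), np.float64(217.5)) [432.7 333.3] rect [431.8 338.4] back edge (np.float64(249.5), np.int64(170))
0.79 [292.9 309.1  33.7  68.9] [27.2 74.7 34.6] tip (np.float64(299.0), np.float64(342.5)) [448.1 226.5] rect [448.  224.1] back edge (np.float64(289.0), np.int64(275))
0.69 [220.9 315.6  37.2  72.7] [32.2 80.7 38.7] tip (np.float64(215.0), np.float64(348.5)) [383.9 234.3] rect [383.  230.8] back edge (np.float64(223.5), np.int64(279))
4 [250.5 184.5]
50 [249.6 199.4]
79 [248.8 212. ]
t 13.58 tcp [437.3 336.6 119.2] yaw of tool y -12.01 q6 0.84 w 88.1 F [-0.4 -1.   0.7] 0.0 -> units [ 0.  -0.2  3.6]
[248 212]
[[209 212 211 161  82 108 147 181 198 206 203 205 205 205 205 203 204 204
  204 204 198 177 149 102  70  85 199 212 212]
 [212 213 159  99 132 181 202 204 205 204 203 203 185 183 174 180 191 202
  203 203 204 204 201 179 132  78  85 200 211]
 [212 212 118 138 193 202 203 204 204 188 135  91  84  83  81  80  79  79
  115 175 199 203 204 205 190 136  85 172 207]
 [209 200 124 177 201 204 203 203 161
[... 715 characters left out ...]
163 161 177 184 197 187 203 204 204 204 176 202
  201 185 178 155 148 162 180 173 164 177 178]
 [177 177 178 178 177 179 176 170 166 170 164 140 126 156 163 154 144 141
  138 168 159 143 131 147 148 141 113  83  66]
 [177 177 177 179 177 178 181 179 183 171 152 145 146 141 114  83  78  60
   42  39  34  33  41  55  59  50  45  41  47]
 [144 142 136 109  75  63  49  32  41  57  62  53  42  38  36  41  49  43
   39  36  39  48  57  46  30  24  28  34  45]
 [ 25  38  56  58  47  40  39  45  51  43  34  32  33  39  50  59  45  30
   28  29  31  43  54  48  40  39  37  36  40]
 [ 45  48  40  26  29  32  37  48  53  46  32  30  29  31  39  45  42  42
   44  43  38  37  35  35  48  62  59  54  47]]
```

Request:
move_arm(steps=[[[-0.04,-0.15,0.5],0,0],[[0,0,0.9],0,0],[[0,0,0.9],0,0],[[0,0,0.8],0,0],[[0,0,0.4],0,0],[[0,0,0.1],0,0],[[0,0,0],0,1],[[0,0,0],0,1],[[0,0,0],0,1],[[0,0,0],0,1],[[0,0,0],0,1],[[0,0,0],0,1],[[0,0,0],0,1],[[0,0,0],0,1],[[0,0,0],0,1],[[0,0,0],0,1],[[0,0,0],0,1]])

```text
t: 15.0
ee_pos: [433.4, 336.5, 29.3]
orientation: [-2.441, -1.977, 0.0]
ft_force: [-1.0, 1.1, 2.6]
width: 32.5
grasp_force: 30.0
```

```bash
python3 -c "
from h import *
togo(545.4,-29.9,165)"
```

```text
t 15.0 tcp [433.4 336.5  29.3] yaw of tool y -12.0 q6 0.85 w 32.5 F [-1.   1.1  2.6] 30.0 -> units [-13.4    7.43  -5.43]
```

Request:
move_arm(steps=[[[0,0,-0.4],0,1],[[0,0,-0.8],0,1],[[0,0,-0.9],0,1],[[0,0,-0.9],0,1],[[-0.3,0.1,-0.9],0,1],[[-0.6,0.3,-0.8],0,1],[[-0.9,0.4,-0.7],0,1],[[-0.9,0.5,0],0,1],[[-0.9,0.5,0],0,1],[[-1,0.5,0],0,1],[[-1,0.5,0],0,1],[[-1,0.5,0],0,1],[[-1,0.5,0],0,1],[[-1,0.5,0],0,1],[[-1,0.5,0],0,1],[[-1,0.5,0],0,1],[[-1,0.6,0],0,1],[[-1,0.6,0],0,1],[[-0.9,0.5,0],0,1],[[-0.5,0.3,0],0,1]])

```text
t: 16.67
ee_pos: [539.9, -46.3, 164.8]
orientation: [2.442, 1.975, 0.001]
ft_force: [0.1, -0.2, -1.3]
width: 32.8
grasp_force: 30.0
```

Request:
move_arm(steps=[[[-0.2,0.1,0],0,1],[[0,0,0],0,1],[[0,0,0],0,1],[[0,0,0],0,1]])

```text
t: 17.0
ee_pos: [540.1, -48.1, 164.1]
orientation: [-2.44, -1.978, 0.001]
ft_force: [0.0, 0.8, -1.6]
width: 32.6
grasp_force: 30.0
```

```bash
python3 - <<'E'
from rack import *
np.set_printoptions(precision=4,suppress=True)
togo(545.4,-29.9,165)
w=grab("wrist")
g=cv2.cvtColor(w["image"],cv2.COLOR_RGB2GRAY)
for cs in((52,0,-52),(0,-52),(-52,)):
    p,f=fit(w,init=(556.2,20.8,-.2155),cells=cs,span=6); c,s=np.cos(p[2]),np.sin(p[2]); q=(p[0]+s*52,p[1]-c*52); print(p,f,"right",q)
p,f=fit(w,init=(556.2,20.8,-.2155),cells=(0,-52),span=6); c,s=np.cos(p[2]),np.sin(p[2]); q=(p[0]+s*52,p[1]-c*52)
u=proj(w,(*q,24)); print(u); r=int(u[1]); print("cols",int(u[0])-35,g[r-3,int(u[0])-35:int(u[0])+36]); print("rows",r-35,g[r-35:r+36,int(u[0])-10])
for n in("bottle_short","bottle_tall"): print(n,[(round(l["p"],2),np.round(l["rect"],1).tolist()) for l in cams.cut_out("wrist",n)])
togo(*q,165); e=ctrl.get_obs()["ee_pos"]; print(proj(w,(e[0],e[1],e[2]+20)))
E
```

```text
t 17.0 tcp [540.1 -48.1 164.1] yaw of tool y -11.94 q6 0.1 w 32.6 F [ 0.   0.8 -1.6] 30.0 -> units [ 0.76  0.05 -0.03]
[556.0013  20.8326  -0.2171] -137.4505615234375 right (np.float64(544.7983189392238), np.float64(-29.9462838818825))
[558.2416  19.975   -0.216 ] -141.82643127441406 right (np.float64(547.0966866139015), np.float64(-30.81666044883239))
[556.5118  20.93    -0.2255] -148.57162475585938 right (np.float64(544.8840300849141), np.float64(-29.753313211054618))
[257.2085 160.7361]
cols 222 [200 200 199 198 198 198 133 103 112 111 109  94  50  60 187 196 193 196
 194 193 197 200 201 202 199 196 192 193 197 198 195 199 204 203 199 194
 191 190 191 195 195 194 194 202 199 198 196 194 194 193 189 189 189 192
 196  77  49  98 116 110 105  88 108 187 196 198 195 190 191 192 192]
rows 125 [180 116  52  99 121 123 121 122 121 122 124 117 116 159 197 195 197 195
 196 195 196 196 195 195 197 196 195 195 196 195 195 196 196 195 195 195
 194 195 195 195 196 195 195 196 195 195 195 194 194 194 195 180 116  30
  29  28  55 103 125 120 120 119 115 115 109  87  54  66  67  67 124]
bottle_short [(0.85, [254.4, 238.1, 61.9, 81.9])]
bottle_tall [(0.73, [259.2, 41.6, 40.4, 51.3])]
t 17.15 tcp [540.4 -48.2 164.2] yaw of tool y -11.91 q6 0.1 w 33.0 F [ 0.  -0.3 -0.4] 30.0 -> units [ 0.74  0.12 -0.03]
[253.5413 253.2166]
```

Request:
move_arm(steps=[[[0.4,0.07,0],0,1],[[0.36,0,0],0,1],[[0,0,0.4],0,1],[[0,0,0.8],0,1],[[0,0,0.9],0,1],[[0,0,0.9],0,1],[[0,0,0.7],0,1],[[0,0,0.4],0,1],[[0,0,0],0,1],[[0,0,0],0,1],[[0,0,0],0,1]])

```text
t: 18.07
ee_pos: [547.0, -31.0, 62.3]
orientation: [2.441, 1.977, 0.001]
ft_force: [-0.2, -0.6, 0.0]
width: 32.8
grasp_force: 30.0
```

```bash
python3 - <<'E'
from h import *
togo(545.5,-30.2,30)
w=grab("wrist"); g=cv2.cvtColor(w["image"],cv2.COLOR_RGB2GRAY); u=proj(w,(545.5,-30.2,24)); print(u)
r=int(u[1]); 
for k in(r-22,r-16,r-10): print(k,"cols",int(u[0])-40,g[k,int(u[0])-40:int(u[0])+41])
print([(round(l["p"],2),np.round(l["rect"],1).tolist()) for l in cams.cut_out("wrist","bottle_short")])
E
```

```text
t 18.07 tcp [547.  -31.   62.3] yaw of tool y -11.98 q6 0.13 w 32.8 F [-0.2 -0.6  0. ] 30.0 -> units [ 0.02 -0.07  1.29]
[250.88024368 213.17649583]
191 cols 210 [200 115  91 105 107 103 105 105  92  75  34  23  27 188 200 197 195 193
 194 196 193 194 198 199 201 201 204 203 201 197 195 194 194 198 198 199
 197 198 198 202 205 203 201 196 193 193 192 190 193 197 196 198 194 193
 200 204 203 200 199 197 196 194 194 195 192 191 189 188 190 194 196 163
  61  27  58  85 106 108 105 103 100]
197 cols 210 [198 134  93 105 107 104 105 104  95  79  35  27  26 173 198 197 195 193
 196 196 194 194 198 198 199 201 204 202 200 197 195 194 196 200 200 197
 196 198 201 188 183 182 179 174 164 162 160 166 178 181 195 197 194 192
 199 204 202 200 197 198 195 193 196 195 194 191 190 190 190 194 197 127
  47  25  65  91 108 109 105 102 100]
203 cols 210 [199 158  97 101 104 106 104 102  99  80  41  27  23 148 196 198 195 194
 195 197 194 194 198 201 201 202 181 136 118  82  74  70  65  51  44  41
  44  41  41  40  42  38  43  41  43  44  41  40  42  42  43  40  42  43
  41  47  57  64  72  75  89 157 181 192 192 191 191 190 191 194 198  98
  36  30  75  95 107 106 104 103  98]
[(0.56, [253.8, 240.1, 63.8, 86.5])]
```

Request:
move_arm(steps=[[[0,-0.05,0.4],0,1],[[0,0,0.5],0,1],[[0,0,0.3],0,1],[[0,0,0.07],0,1],[[0,0,0],0,1],[[0,0,0],0,1],[[0,0,0],0,1]])

```text
t: 18.75
ee_pos: [543.9, -30.6, 29.3]
orientation: [-2.44, -1.976, 0.003]
ft_force: [-2.6, 1.0, 4.5]
width: 32.7
grasp_force: 30.0
```

Seated at the expected height, so I release and rise to look.

Request:
move_arm(steps=[[[0,0,-0.03],0,1],[[0,0,0],0,0.3],[[0,0,0],0,0.3],[[0,0,0],0,0.3],[[0,0,0],0,0.3],[[0,0,0],0,0.3],[[0,0,0],0,0.3],[[0,0,-0.3],0,0.3],[[0,0,-0.6],0,0.3],[[0,0,-0.9],0,0.3],[[0,0,-0.9],0,0.3],[[0,0,-0.9],0,0.3],[[0,0,-0.9],0,0.3],[[0,0,-0.9],0,0.3],[[0,0,-0.6],0,0.3],[[0,0,0],0,0.3],[[0,0,0],0,0.3]])

```text
t: 20.17
ee_pos: [545.5, -30.8, 181.6]
orientation: [2.44, 1.976, 0.002]
ft_force: [-0.6, -0.2, 0.1]
width: 61.4
grasp_force: 0.0
```

```bash
python3 - <<'E'
from rack import *
np.set_printoptions(precision=1,suppress=True)
w=grab("wrist"); p=(556.2,20.8,-.2155);c,s=np.cos(p[2]),np.sin(p[2]);W=lambda x,y:(p[0]+c*x-s*y,p[1]+s*x+c*y)
g=cv2.cvtColor(w["image"],cv2.COLOR_RGB2GRAY)
for n in("bottle_short","bottle_tall","bottle_in_rack"):
    for l in cams.cut_out("wrist",n): print(n,round(l["p"],2),np.array(l["rect"]))
for y,h in((-52,75),(0,75),(52,94)): print(y,"base",proj(w,(*W(0,y),4)),"tip",proj(w,(*W(0,y),h+4)))
u=proj(w,(*W(0,-52),79)).astype(int); print(u); print(g[u[1]-14:u[1]+14:2,u[0]-12:u[0]+13])
k=W(20-85*.7071,-142-85*.7071); togo(*k,60); print("knob",k)
for z in(38,84): print(proj(w,(*k,z)))
for cam in("scene","side"):
    d=grab(cam); print(cam,"knob expect",proj(d,(*k,38)),proj(d,(*k,84)))
    for l in cams.cut_out(cam,"lever_knob")[:2]: print(l["p"],np.array(l["rect"]))
    gg=d["image"].max(2); u=proj(d,(*k,84)); v=proj(d,(*k,38)); x0=int(min(u[0],v[0]))-9; y0=int(min(u[1],v[1]))-6; print(x0,y0); print(gg[y0:y0+32,x0:x0+24])
E
```

```text
bottle_short 0.85 [253.7 176.2  33.3  39.3]
bottle_tall 0.97 [256.3  63.2  39.   41.3]
bottle_in_rack 0.92 [254.8 122.3  32.3  35.4]
-52 base [252.9 170.9] tip [252.7 188.3]
0 base [253.2 122.4] tip [253.  127.3]
52 base [253.5  69.9] tip [253.3  56.1]
[252 188]
[[167 167 169 167 187 205 206 205 206 172 164 116  81  73  55  71  79 127
  167 179 202 205 204 195 165]
 [167 170 170 197 205 206 191 121  71  81  93 119 129 138 143 139 128 104
   87  69 102 173 201 206 208]
 [170 167 196 204 204 154  79 106 156 182 195 197 198 199 199 200 198 200
  191 164 119  72 130 198 205]
 [169 170 204 206 177 113 150 190 198 199 199 180 177 164 160 165 183 198
  199 198 192 166 115 156 199]
 [171 174 202 206 122 146 194 197 197 188 133  90  82  81  78  72  74  90
  169 195 198 198 171  98 196]
 [170 164 203 206 119 186 196 198 198 117  86  85  84  82  79  77  75  73
   71 145 193 199 197 133 159]
 [169 172 183 204 161 193 198 197 198 107  87  88  85  82  77  77  73  71
   69 141 190 199 203 140 196]
 [170 171 171 183 185 166 194 197 197 172 101  88 100 142 145 120  77  62
  124 191 198 198 188 159 18
[... 6782 characters left out ...]
50 144 137 132 121 126 142 147 145 145 149 166 184 197 201 198 201
  198 188 169 154 152 163]
 [139 132 125 131 137 152 164 181 191 189 190 189 193 200 199 200 199 201
  196 197 192 188 184 182]
 [133 141 152 169 182 188 195 195 198 195 194 198 198 196 199 198 200 196
  199 199 195 192 185 181]
 [176 180 186 187 191 196 195 193 196 197 194 197 196 195 201 203 199 200
  194 197 194 190 192 182]
 [192 192 191 190 192 191 194 192 195 195 193 196 193 197 202 199 199 200
  199 197 199 193 192 189]
 [197 191 192 192 193 197 194 200 196 196 190 193 196 198 199 200 201 201
  199 197 202 196 189 190]
 [204 206 202 208 207 208 203 199 201 199 195 190 197 195 202 203 199 199
  203 200 199 199 193 193]]
```

Request:
move_arm(steps=[[[-0.4,-0.1,0],0,0],[[-0.8,-0.2,0],0.5,0],[[-0.8,-0.3,0],1,0],[[-0.9,-0.2,0],1,0],[[-0.9,-0.1,0],1,0],[[-0.9,-0.1,0],1,0],[[-0.9,0.2,0],1,0],[[-0.2,0.1,0],1,0],[[0,0,0],1,0],[[0,0,0],1,0],[[0,0,0],0.6,0],[[0,0,0],0,0],[[0,0,0],0,0]])

```text
t: 21.65
ee_pos: [472.0, -160.6, 180.6]
orientation: [-3.015, -0.881, 0.0]
ft_force: [-0.6, 0.1, -0.2]
width: 87.8
grasp_force: 0.0
```

```bash
python3 - <<'E'
from h import *
togo(473.8,-168,130)
E
```

```text
t 21.65 tcp [ 472.  -160.6  180.6] yaw of tool y -57.41 q6 0.65 w 87.8 F [-0.6  0.1 -0.2] 0.0 -> units [-0.1   0.29  2.02]
```

Request:
move_arm(steps=[[[-0.1,0.29,0.5],0,0],[[0,0,0.7],0,0],[[0,0,0.7],0,0],[[0,0,0.1],0,0],[[0,0,0],0,0],[[0,0,0],0,0]])

```text
t: 22.15
ee_pos: [474.3, -167.8, 131.1]
orientation: [3.016, 0.881, -0.0]
ft_force: [0.1, 0.2, 1.3]
width: 87.7
grasp_force: 0.0
```

```bash
python3 - <<'E'
from h import *
np.set_printoptions(precision=1,suppress=True)
togo(473.8,-168,45)
w=grab("wrist"); g=w["image"].max(2)
k=(473.8,-168.)
print([proj(w,(*k,z)) for z in(38,84)])
for l in cams.cut_out("wrist","lever_knob")[:3]: print(round(l["p"],2),np.array(l["rect"]))
u=proj(w,(*k,84)); y,x=int(u[1]),int(u[0]); print(x-28,y-30); print(g[y-30:y+30:4,x-28:x+29:2])
E
```

```text
t 22.15 tcp [ 474.3 -167.8  131.1] yaw of tool y -57.45 q6 0.64 w 87.7 F [0.1 0.2 1.3] 0.0 -> units [-0.  -0.   3.4]
[array([254.4, 193.1]), array([254.3, 210.8])]
0.91 [254.7 130.4  94.7 183.4]
226 180
[[162 162 159 158 156 154 152 151 151 151 109 134 134 136 139 137 137 132
   90 158 160 163 163 161 157 153 152 153 154]
 [160 161 162 161 160 158 155 155 154 133  87  90  14   5   6   8  17  88
   72 146 156 159 156 156 158 153 155 156 157]
 [160 161 163 160 163 162 161 161 131  98   8   3   5   7   4   5   4   3
    5  93 149 154 154 156 158 158 161 159 160]
 [160 158 159 160 162 160 162 162 135  24   6   4   4   6   5   7   4   4
    4  52 152 159 159 159 159 160 159 159 161]
 [162 162 159 160 162 160 161 159 159  43   4   5   6   4   4   2   5   5
    4  43 157 159 159 158 157 157 159 156 158]
 [162 162 161 161 160 161 161 163 161   7  13  19  24  31  28  29  26  19
    6   4 159 159 159 157 157 156 156 158 158]
 [160 159 162 161 160 160 162 162  60  16  19  26  29  32  33  31  25  26
   21  15 133 158 158 154 156 159 159 160 161]
 [158 158 157 161 161 161 163 166  41  17  19  27 
[... 218 characters left out ...]
157 156 155 124  16  14  18  20  20  21  17  17
   17 159 161 159 160 162 159 161 162 163 165]
 [155 155 157 156 155 155 154 151 152 151 153 155 109  98  99  98 118 160
  159 161 160 159 160 161 162 163 161 163 162]
 [153 151 156 155 155 155 154 153 151 150 152 152 151 151 150 153 157 156
  158 156 156 157 159 158 159 159 162 162 162]
 [137 141 144 148 151 150 152 148 146 150 148 148 147 148 149 150 152 153
  152 153 153 154 156 157 157 156 158 160 163]
 [133 131 130 127 132 137 138 137 138 143 145 145 146 143 145 148 147 150
  152 152 153 152 153 152  95 125 123 152 157]
 [144 144 142 142 142 140 136 135 137 136 136 135 131 134 133 128 135 141
  142 143 144 145 142  40  66  31  73 129 154]]
```

Request:
move_arm(steps=[[[0.04,0,0.5],0,0],[[0,0,0.8],0,0],[[0,0,0.8],0,0],[[0,0,0.8],0,0],[[0,0,0.4],0,0],[[0,0,0.1],0,0],[[0,0,0],0,0],[[0,0,0],0,0.6],[[0,0,0],0,0.7],[[0,0,0],0,0.7],[[0,0,0],0,0.75],[[0,0,0],0,0.75],[[0,0,0],0,1],[[0,0,0],0,1],[[0,0,0],0,1],[[0,0,0],0,1],[[0,0,0],0,1],[[0,0,0],0,1]])

```text
t: 23.75
ee_pos: [474.9, -167.1, 45.6]
orientation: [-3.016, -0.879, 0.0]
ft_force: [-1.1, 2.1, 0.8]
width: 18.4
grasp_force: 1.4
```

```bash
cat > lev.py <<'E'
from h import *
P=np.array([545.4,-122.2])
o=ctrl.get_obs(); d=np.array(o["ee_pos"])[:2]-P
print("r",np.hypot(*d).round(1),"angle",round((np.arctan2(d[1],d[0])-np.radians(212.65))%(2*np.pi),3))
for a in(0,15,30,45):
    t=np.radians(212.65+a); print(a,end=" "); togo(P[0]+85*np.cos(t),P[1]+85*np.sin(t),45)
E
python3 lev.py
```

```text
r 83.6 angle 6.281
0 t 23.75 tcp [ 474.9 -167.1   45.6] yaw of tool y -57.49 q6 0.64 w 18.4 F [-1.1  2.1  0.8] 1.4 -> units [-0.06  0.01  0.03]
15 t 23.75 tcp [ 474.9 -167.1   45.6] yaw of tool y -57.49 q6 0.64 w 18.4 F [-1.1  2.1  0.8] 1.4 -> units [0.06 0.89 0.03]
30 t 23.75 tcp [ 474.9 -167.1   45.6] yaw of tool y -57.49 q6 0.64 w 18.4 F [-1.1  2.1  0.8] 1.4 -> units [0.4  1.71 0.03]
45 t 23.75 tcp [ 474.9 -167.1   45.6] yaw of tool y -57.49 q6 0.64 w 18.4 F [-1.1  2.1  0.8] 1.4 -> units [0.94 2.41 0.03]
```

Request:
move_arm(steps=[[[0,0,0],0,1],[[0,0,0],0,1],[[0,0,0],0,1],[[0,0.15,0],-0.5,1],[[0,0.15,0],-0.5,1],[[0,0.15,0],-0.5,1],[[0,0.15,0],-0.5,1],[[0,0.15,0],-0.5,1],[[0,0.14,0],-0.5,1],[[0,0,0],0,1],[[0,0,0],0,1],[[0,0,0],0,1],[[0,0,0],0,1],[[0,0,0],0,1],[[0,0,0],0,1]])

```text
t: 25.0
ee_pos: [489.0, -184.0, 45.6]
orientation: [-2.876, -1.263, -0.001]
ft_force: [2.7, 3.3, -1.6]
width: 16.5
grasp_force: 30.0
```

```bash
python3 lev.py
```

```text
r 83.7 angle 0.261
0 t 25.0 tcp [ 489.  -184.    45.6] yaw of tool y -42.58 q6 0.36 w 16.5 F [ 2.7  3.3 -1.6] 30.0 -> units [ 0.06 -0.88  0.03]
15 t 25.0 tcp [ 489.  -184.    45.6] yaw of tool y -42.58 q6 0.36 w 16.5 F [ 2.7  3.3 -1.6] 30.0 -> units [-0.05  0.    0.03]
30 t 25.0 tcp [ 489.  -184.    45.6] yaw of tool y -42.58 q6 0.36 w 16.5 F [ 2.7  3.3 -1.6] 30.0 -> units [0.07 0.88 0.03]
45 t 25.0 tcp [ 489.  -184.    45.6] yaw of tool y -42.58 q6 0.36 w 16.5 F [ 2.7  3.3 -1.6] 30.0 -> units [0.41 1.7  0.03]
```

Request:
move_arm(steps=[[[0,0.15,0],-0.5,1],[[0,0.15,0],-0.5,1],[[0,0.15,0],-0.5,1],[[0,0.15,0],-0.5,1],[[0,0.15,0],-0.5,1],[[0,0.13,0],-0.5,1],[[0,0,0],0,1],[[0,0,0],0,1],[[0,0,0],0,1],[[0,0,0],0,1],[[0,0,0],0,1],[[0,0,0],0,1]])

```text
t: 26.0
ee_pos: [506.6, -196.5, 45.6]
orientation: [-2.687, -1.627, -0.001]
ft_force: [3.7, 7.6, -0.9]
width: 16.4
grasp_force: 30.0
```

```bash
python3 lev.py
```

```text
r 83.8 angle 0.52
0 t 26.0 tcp [ 506.6 -196.5   45.6] yaw of tool y -27.6 q6 0.09 w 16.4 F [ 3.7  7.6 -0.9] 30.0 -> units [ 0.4  -1.69  0.03]
15 t 26.0 tcp [ 506.6 -196.5   45.6] yaw of tool y -27.6 q6 0.09 w 16.4 F [ 3.7  7.6 -0.9] 30.0 -> units [ 0.06 -0.87  0.02]
30 t 26.0 tcp [ 506.6 -196.5   45.6] yaw of tool y -27.6 q6 0.09 w 16.4 F [ 3.7  7.6 -0.9] 30.0 -> units [-0.05  0.01  0.02]
45 t 26.0 tcp [ 506.6 -196.5   45.6] yaw of tool y -27.6 q6 0.09 w 16.4 F [ 3.7  7.6 -0.9] 30.0 -> units [0.07 0.89 0.02]
```

Request:
move_arm(steps=[[[0.01,0.15,0],-0.5,1],[[0.01,0.15,0],-0.5,1],[[0.01,0.15,0],-0.5,1],[[0.01,0.15,0],-0.5,1],[[0.01,0.15,0],-0.5,1],[[0.01,0.14,0],-0.5,1],[[0,0,0],0,1],[[0,0,0],0,1],[[0,0,0],0,1],[[0,0,0],0,1],[[0,0,0],0,1],[[0,0,0],0,1]])

```text
t: 27.0
ee_pos: [527.3, -203.9, 45.6]
orientation: [-2.45, -1.965, 0.0]
ft_force: [-1.6, 2.8, 1.4]
width: 16.5
grasp_force: 30.0
```

```bash
python3 lev.py; python3 - <<'E'
from h import *
np.set_printoptions(precision=1,suppress=True)
p=(556.2,20.8,-.2155);c,s=np.cos(p[2]),np.sin(p[2]);W=lambda x,y:(p[0]+c*x-s*y,p[1]+s*x+c*y)
for cam in("scene","side","wrist"):
    d=grab(cam)
    for n in("bottle_tall","bottle_short","bottle_in_rack"): print(cam,n,[(round(l["p"],2),np.round(l["rect"],0).tolist()) for l in cams.boxes_of(cam,n)])
    print("expect tops/bases L,M,R",[(proj(d,(*W(0,y),h+4)).round(0).tolist(),proj(d,(*W(0,y),4)).round(0).tolist()) for y,h in((52,94),(0,75),(-52,75))])
E
```

```text
r 83.7 angle 0.783
0 t 27.0 tcp [ 527.3 -203.9   45.6] yaw of tool y -12.52 q6 -0.17 w 16.5 F [-1.6  2.8  1.4] 30.0 -> units [ 0.94 -2.4   0.03]
15 t 27.0 tcp [ 527.3 -203.9   45.6] yaw of tool y -12.52 q6 -0.17 w 16.5 F [-1.6  2.8  1.4] 30.0 -> units [ 0.4  -1.69  0.03]
30 t 27.0 tcp [ 527.3 -203.9   45.6] yaw of tool y -12.52 q6 -0.17 w 16.5 F [-1.6  2.8  1.4] 30.0 -> units [ 0.06 -0.87  0.03]
45 t 27.0 tcp [ 527.3 -203.9   45.6] yaw of tool y -12.52 q6 -0.17 w 16.5 F [-1.6  2.8  1.4] 30.0 -> units [-0.05  0.01  0.02]
scene bottle_tall [(0.69, [275.0, 195.0, 15.0, 24.0])]
scene bottle_short [(0.7, [226.0, 170.0, 7.0, 21.0]), (0.59, [288.0, 225.0, 14.0, 19.0]), (0.58, [295.0, 230.0, 81.0, 99.0]), (0.5, [192.0, 194.0, 12.0, 20.0])]
scene bottle_in_rack [(0.49, [282.0, 210.0, 15.0, 22.0]), (0.28, [293.0, 230.0, 78.0, 98.0])]
expect tops/bases L,M,R [([275.0, 182.0], [274.0, 204.0]), ([283.0, 199.0], [282.0, 216.0]), ([291.0, 213.0], [290.0, 230.0])]
side bottle_tall [(0.85, [244.0, 201.0, 14.0, 28.0]), (0.7, [245.0, 183.0, 73.0, 95.0])]
side bottle_short [(0.89, [294.0, 250.0, 11.0, 31.0]), (0.73, [261.0, 259.0, 14.0, 27.0]), (0.63, [326.0, 254.0, 18.0, 28.0]), (0.52, [259.0, 180.0, 14.0, 20.0])]
side bottle_in_rack [(0.7, [250.0, 193.0, 9.0, 19.0])]
expect tops/bases L,M,R [([243.0, 182.0], [244.0, 212.0]), ([249.0, 177.0], [250.0, 200.0]), ([255.0, 167.0], [255.0, 190.0])]
wrist bottle_tall []
wrist bottle_short []
wrist bottle_in_rack []
expect tops/bases L,M,R [([127.0, -1161.0], [207.0, -365.0]), ([175.0, -491.0], [212.0, -217.0]), ([186.0, -237.0], [215.0, -93.0])]
```

```bash
python3 - <<'E'
from h import *
d=grab("scene")
for n in("bottle_in_rack","bottle_short","bottle_tall"):
    for l in cams.cut_out("scene",n):
        r=l["rect"]
        if 265<r[0]<300 and r[2]<30:
            ys,xs=np.nonzero(l["pixels"]); print(n,round(l["p"],2),np.round(r,1),"cen",xs.mean().round(1),ys.mean().round(1))
g=d["image"].max(2).astype(int); print(g[206:240:2,278:304:1])
E
```

```text
bottle_in_rack 0.67 [282.3 211.6  13.8  20.6] cen 281.6 210.3
bottle_short 0.59 [290.3 224.1  14.   21.7] cen 290.3 224.2
bottle_tall 0.77 [275.1 196.5  14.1  21.6] cen 274.0 196.1
[[178 153 129 146 160 155 138 132 150 126 150 168 134  93 124 138 140 167
  188 192 190 188 186 190 188 190]
 [191 188 154 116 116 111 120 173 193 175 124 124 169 138  90 110 131 138
  142 180 190 194 187 188 186 187]
 [188 197 199 205 209 209 192 191 193 188 120  88 116 175 143  84  97 130
  136 144 157 185 193 188 183 189]
 [134 171 200 201 197 185 174 162 151 130  73  52  92 120 147 166 114  87
  125 139 138 162 182 190 186 188]
 [100 111 118 124 120 115 121 112 108  96 101  72  68 156 136 152 170 128
   94 120 135 139 142 175 191 189]
 [ 96 105 106 110 105 107 103 101  97 104 138 171 138 134 119 119 115 169
  140  88 101 129 136 143 155 180]
 [110 107 106 111 110  98  98 100  97 110 149 152 135 128 132 175 151 121
  152 154 101  92 129 137 137 158]
 [127 125 106 103 106 103 104 123 157 166 116 132 166 173 173 146 128 142
  129 145 166 119  87 127 140 140]
 [ 98 104 102  91  76  70  61 134 170 205 190 1
[... 234 characters left out ...]
74 194 164
  107  59  55  88 119 147 169 112]
 [141  73  50  84 107 150 122  93 100  97 104 126 133 132 122 106 110 105
  103 103  73  50  87 106 133 120]
 [193 178 107  50  71  97  93  93 102 102 107 110 112 108 109 107  99  98
  111 135 105  86  99  88  70  73]
 [192 192 180 108  49  78 102  96 104 105 107 110 102 102 104  95  93 102
  111 126 163 170 164 167 129  88]
 [190 194 194 181 130  73  59  93 101 108 102  98 111 107 128 176 177 146
  151 142 119  94  79  73  62  48]
 [191 189 191 195 196 140  68  68 101 127 158 175 165 153 125 110  90  69
   58  51  50  57  66  75  99 104]
 [176 188 191 192 196 197 152 177 161 113 105  89  63  61  51  52  60  81
   82  95  99 108 108  97 106  81]]
```

```bash
python3 -c "
from workcell import ctrl
print(ctrl.close_job())"
```

```text
the job is handed in; nothing more can be done
None
```

The job is handed in: the tall bottle stands in the left cell and the short one in the right, both released, and the lever is at the third click (about 0.78 rad by the gripper's position) with the knob still gripped at 30 N. It took about 27 s of the 72, and the hand-in returned no verdict, so I don't know the score.

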